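# Right and seal the kitchen canisters

## Task

The red canister has fallen over: stand it upright on the bare worktop and let go of it, then take it again and set it upright inside its low bamboo holder. Put its black lid on, fully down in the mouth and with the red button still up, let go, and then push the red button fully down to seal it; push the blue canister's popped-up button fully down as well, at any time. Leave the blue canister and everything else where they are, and do not knock anything over.

Things in the scene. Friction and masses are not known exactly. Their poses are not given: they have to be found in the camera images.
- canister: Red square open canister, 60 x 60 mm outside, 110 mm tall, walls and bottom 3 mm, about 0.25 kg, off-white label on two sides. Origin at its centre (55 mm from either end); its own z runs from the closed bottom to the open mouth. At the start it lies on one flat side: z horizontal and pointing roughly to the robot's left (0.95 to 1.75 rad from world +x towards +y), origin 30 mm over the worktop.
- canister_base (a point): centre of the underside of the red canister's bottom (55 mm along its -z)
- canister_mouth (a point): centre of the red canister's mouth, level with its rim (55 mm along its +z); the square opening is 54 x 54 mm
- lid: The red canister's lid, right way up on the worktop, 0.11 kg. Origin at the centre of its underside, z up. Grey square plug 47 x 47 mm, 12 mm deep (lowest 4 mm: 42 x 42), about 3 mm of play each side in the mouth, fits in any of four turns; above it a black flange 64 x 64 x 5 mm that rests on the rim (origin then 12 mm below the rim); on top the round red button, by which it can be lifted.
- lid_button (a joint): how far the lid's red button is pushed in: 0 fully up (its top 15 mm above the flange, 32 mm above the lid's origin), 0.012 m fully down against its stop (3 mm still proud). Moves along the lid's z. There is no spring: it resists with about 6 N of friction and stays where it is left. Diameter 34 mm. Starts up (0 to 0.002).
- lid_button_top (a point): centre of the top face of the red button on the lid; moves with it
- tea: Blue square canister standing upright with its black lid already on (one solid piece, loose on the worktop, 0.6 kg): 60 x 60 mm, origin at the centre of its underside, 115 mm tall to the top of its 64 x 64 mm lid flange, with a round blue button on top.
- tea_button (a joint): how far the blue button is pushed in: 0 fully up (its top 15 mm above the flange, 130 mm over the worktop), 0.012 m fully down against its stop. Same 34 mm button with about 6 N of friction, no spring. Starts popped up (0 to 0.006).
- tea_button_top (a point): centre of the top face of the blue button; moves with it
- holder: Low square bamboo holder fixed to the worktop, 92 x 92 mm outside, inner bay 78 x 78 mm, floor 6 mm over the worktop, lip 7 mm wide whose top is 14 mm over the worktop. Origin at the centre of its underside; its sides run along its x and y. The red canister fits with 9 mm of play each side when square to it, in any of the four turns.
- jar: bystander: amber glass jar with black cap, 68 mm across, 120 mm tall, loose; origin at the centre of its underside
- pepper: bystander: dark wood pepper mill, 44 mm across, 95 mm tall, loose; origin at the centre of its underside
- salt: bystander: white salt shaker, 46 mm across, 85 mm tall, loose; origin at the centre of its underside
- mug: bystander: blue mug, 72 mm across, 85 mm tall, its handle on its +y side (pointing away from the robot), loose; origin at the centre of its underside
- bottle: bystander: clear plastic bottle with blue cap, 60 mm across, 190 mm tall, at the back, loose; origin at the centre of its underside
- banana: bystander: yellow banana, about 200 mm long and 34 mm high, lying at the right, loose; origin at the worktop under its middle
- spoon: bystander: steel spoon, 160 mm long, lying flat at the left, loose
Things that resemble listed ones, but are neither listed nor needed, are in the scene too. Leave any purple look-alike of the lid alone.

How it is judged:
By the outcome, as a careful person would: the job done as asked, in the order asked, and still so for the second after the job is handed in, with the robot touching nothing.
It also fails if it takes over 72 s, if anything falls off the work surface, if the arm or the gripper's body presses on something with over 40 N, if the wrist force passes 120 N, or if a joint passes its speed limit or range.

## Robot

A 7-joint arm with a two-finger parallel gripper is mounted at the origin on the work surface. World frame = base frame: x ahead of the robot, y to its left, z up, the work surface at z = 0. Lengths are in m, angles in rad, forces in N, time in s.
With the tool pointing down it reaches from about 0.4 to 0.875 m from the base axis. Payload 19.3 kg.
Tool frame: the origin (TCP) lies on the centre line of the jaws, within the pads' length; the fingertips stand 14 mm ahead of it and the grasp point (between the pads) lies 5 mm behind it; z points along the fingers, y is the line along which they close (so a half turn about z gives the same grasp; the last joint's range is limited). The gripper opens to 85 mm and grips with 20 to 120 N. Pads are 22 mm wide; open, the fingers measure 114 mm over their backs; the gripper's body (76 mm by 85 mm) begins 54 mm behind the grasp point. The pads swing forward as they close: fully open they stand 13 mm farther back than shut.
Start: joints at [-1.176, 0.521, -0.036, 1.599, 0.021, 1.021, -0.113], TCP at [0.28, 0.559, 0.245] pointing down, gripper open.
Joint ranges: [-2.91, 2.91], [-0.3, 2.13], [-1.5, 1.42], [0.17, 2.43], [-1.26, 4.41], [0.16, 1.93], [-2.52, 2.52]. Speed limits (rad/s): [1.89, 1.89, 2.39, 2.39, 3.01, 3.01, 3.01].

## Interface

Orientations are given as [roll, pitch, yaw] about the fixed x, y, z axes, in that order (R = Rz(yaw) Ry(pitch) Rx(roll)).
In Python, from workcell import bot, grab_frame, regions_of gives the robot as it stands. The module is installed in compiled form; this text tells all that it offers.
- The arm moves only by the tool play_rows, never from a script. Its argument "plan" is a list of rows, each a list of 3 entries, a list of its own where there are three numbers: the shift along the tool's x, y, z in units of 2.5 cm (1.0 is 2.5 cm), then the turn, a rotation vector about the tool's x, y, z in units of 0.15 rad (1.0 is 0.15 rad), then the closure, from -1 (fully open) to 1 (shut). In form: [[[tx, ty, tz], [rx, ry, rz], jaw], ...]. A call has 1 to 20 rows; each row shifts and turns the commanded pose from where the row before left it, along the tool's axes as they then stand; what a row does not reach is not made up. A row lasts 1/8 s, in which the tool goes at most 62.5 mm and 10.7 degrees, less where a joint would pass 70% of its speed; a pose out of reach is approached as far as the arm can. A call with a number of a shift or a turn outside -1 to 1 is refused whole. A call with a gripper value outside its range is refused whole. The fingers move at their own pace and stop on an object; "newtons" is the grip in N (left out, the last holds). Time passes only in rows, so rows that do not move let the fingers close. It gives the time, the measured TCP pose, the force, the opening and the grip force at its end, in the units of the state.
- bot.observe(): the state, without advancing time (a new reading comes with each control period).
- grab_frame(name): name is "side" or "top" or "wrist"; returns a dict with "pixels" (384x512x3 uint8, red, green, blue), "depth" (384x512 float32, m along the optical axis (not along the pixel's ray), 0 where there is no reading), "camera_matrix" (3x3 intrinsics, pixels), "R" (3x3) and "t" (3): a world point X has camera coordinates R X + t. Camera axes: x right, y down, z forward; pixel columns grow to the right and rows downward; lengths in m; the calibration is good to about 2 mm. A picture is of the moment at which its call begins.
- bot.job_done(): hands the job in; it is judged then, once.
Trained networks look in the newest picture that a camera, given by its name, has taken for a name from the list of things; names that differ only in an ending like _2 or _b are one class to them, and where a whole thing is asked for, a point or a joint stands for the part that bears it (a point fixed in the world has none). Each returns a list of dicts, best first, with "p" (0 to 1); they miss things now and then, are a little off and sometimes report something else, mostly with a low value. They report only what shows in the picture. A call takes as long as a camera call. They do not tell look-alikes from the thing itself.
- regions_of(thing, camera): "mask" (384x512 bool, what is visible of it) and "box" ([left, top, right, bottom] in pixels, round what is visible of it).
The state is a dict: "clock": time; "qpos": joint angles; "qd": joint speeds; "joint_efforts": joint torques, N m; "position": TCP position; "tool_rot": TCP orientation; "force": force on the tool from outside, world axes, zero at the start; "moment": the same for the moment, N m; "grip_width": finger opening in m; "finger_force": force on a finger pad.
Only numpy, scipy, OpenCV 4.12 (cv2) and the standard library are available. Lean on these libraries where they do the work, as an engineer would, in place of code of your own. Each camera call takes 0.05 s, during which the arm holds its last target. There are 200 camera calls.

## Working session

There is one attempt and no reset: what is moved stays moved. The work goes in short steps, Python scripts to look and compute and a tool call to move; the robot and the scene stay as the last step left them, time stands still between calls to the robot, and variables do not carry over. Pictures are saved under pics/ and viewed, at most 10 in all, crops included, and the job is handed in when it is done.

Besides the shell and the picture viewer there is one more tool, called after "Emit:" in YAML: its name, and indented under it one key for each argument. play_rows: Moves the arm, as the interface text tells. Its arguments: {"type":"object","properties":{"plan":{"type":"array"},"newtons":{"type":"number"}},"required":["plan"]}

```bash
mkdir -p pics
cat > h.py <<'E'
import numpy as np, cv2
from workcell import bot, grab_frame, regions_of
def world(f, mask=None):
    d=f["depth"]; K=f["camera_matrix"]
    v,u=np.nonzero((d>0) if mask is None else (mask&(d>0)))
    z=d[v,u]; c=np.stack([(u-K[0,2])/K[0,0]*z,(v-K[1,2])/K[1,1]*z,z],1)
    return (c-f["t"])@f["R"], u, v
E
python3 - <<'E'
from h import *
s=bot.observe(); print({k:np.round(v,3).tolist() for k,v in s.items()})
for c in ["top","side"]:
    f=grab_frame(c); cv2.imwrite(f"pics/{c}0.png",f["pixels"][:,:,::-1])
    print(c,"cam at",(-f["R"].T@f["t"]).round(3))
    for n in ["canister","lid","tea","holder","jar","pepper","salt","mug","bottle","banana","spoon","lid_button","tea_button"]:
        for r in regions_of(n,c)[:3]:
            P,u,v=world(f,r["mask"]); 
            if len(P)==0: continue
            zt=np.percentile(P[:,2],97); T=P[P[:,2]>zt-.006]
            print(n,round(r["p"],2),[int(x) for x in r["box"]],"ztop",zt.round(3),"topctr",((T.min(0)+T.max(0))/2)[:2].round(3),"med",np.median(P,0).round(3), len(P))
E
```

```text
{'clock': 0.0, 'qpos': [-1.176, 0.522, -0.036, 1.6, 0.021, 1.021, -0.113], 'qd': [0.0, 0.001, 0.001, -0.0, -0.0, 0.0, 0.0], 'joint_efforts': [0.0, -92.712, 1.98, -36.993, 0.018, 0.008, 0.0], 'position': [0.28, 0.558, 0.245], 'tool_rot': [-3.14, 0.0, 2.677], 'force': [-0.083, 0.509, -0.194], 'moment': [-0.063, 0.045, 0.012], 'finger_force': 0.0, 'grip_width': 0.086}
top cam at [0.411 0.008 1.586]
canister 0.81 [255, 179, 289, 205] ztop 0.066 topctr [ 0.505 -0.04 ] med [ 0.505 -0.04   0.059] 626
lid 0.8 [349, 243, 373, 269] ztop 0.034 topctr [ 0.302 -0.328] med [ 0.302 -0.328  0.018] 350
lid 0.6 [324, 204, 343, 228] ztop 0.034 topctr [ 0.434 -0.235] med [ 0.433 -0.236  0.018] 325
tea 0.72 [163, 200, 188, 226] ztop 0.13 topctr [0.439 0.264] med [0.439 0.257 0.114] 507
holder 0.88 [350, 141, 382, 174] ztop 0.018 topctr [ 0.622 -0.348] med [ 0.622 -0.35   0.007] 790
jar 0.54 [327, 209, 338, 216] ztop 0.036 topctr [ 0.434 -0.233] med [ 0.433 -0.234  0.029] 75
pepper 0.45 [158, 183, 177, 196] ztop 0.099 topctr [0.515 0.304] med [0.513 0.295 0.083] 175
salt 0.64 [342, 180, 359, 197] ztop 0.0
[... 2345 characters left out ...]
ed [0.705 0.119 0.056] 806
mug 0.36 [260, 125, 282, 167] ztop 0.121 topctr [0.615 0.354] med [0.609 0.33  0.07 ] 707
bottle 0.83 [335, 175, 364, 249] ztop 0.189 topctr [ 0.697 -0.134] med [ 0.689 -0.15   0.095] 1522
bottle 0.4 [319, 293, 388, 345] ztop 0.016 topctr [ 0.62  -0.354] med [ 0.619 -0.355  0.007] 2130
banana 0.6 [224, 344, 352, 380] ztop 0.035 topctr [ 0.455 -0.427] med [ 0.46  -0.427  0.03 ] 2691
spoon 0.48 [201, 147, 236, 159] ztop 0.019 topctr [0.44  0.397] med [0.402 0.4   0.011] 69
lid_button 0.54 [215, 137, 226, 147] ztop 0.128 topctr [0.435 0.259] med [0.434 0.254 0.125] 74
lid_button 0.51 [176, 317, 194, 339] ztop 0.033 topctr [ 0.299 -0.334] med [ 0.299 -0.338  0.032] 305
```

Run:
```python
from h import *
a=cv2.imread("pics/top0.png")[95:275,110:410]; b=cv2.imread("pics/side0.png")[100:384,130:410]
cv2.imwrite("pics/top0c.png",cv2.resize(a,(795,477),interpolation=cv2.INTER_CUBIC)); cv2.imwrite("pics/side0c.png",cv2.resize(b,(590,598),interpolation=cv2.INTER_CUBIC))
```

```text
(no output)
```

View pics/top0c.png

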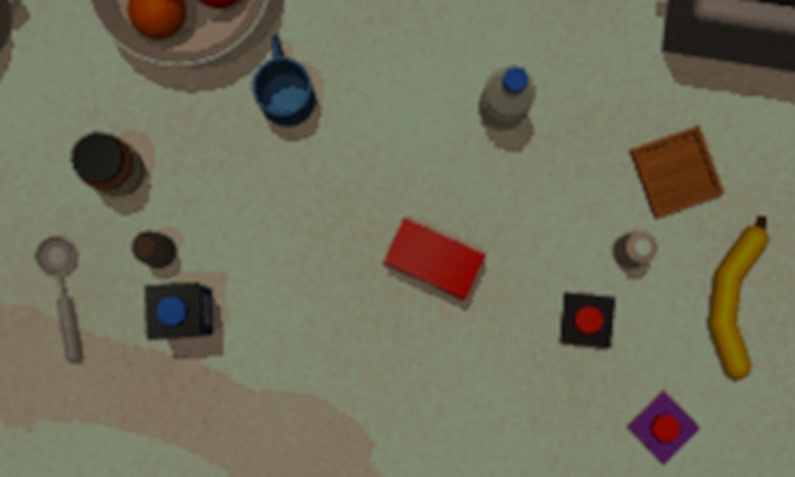

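View pics/side0c.png

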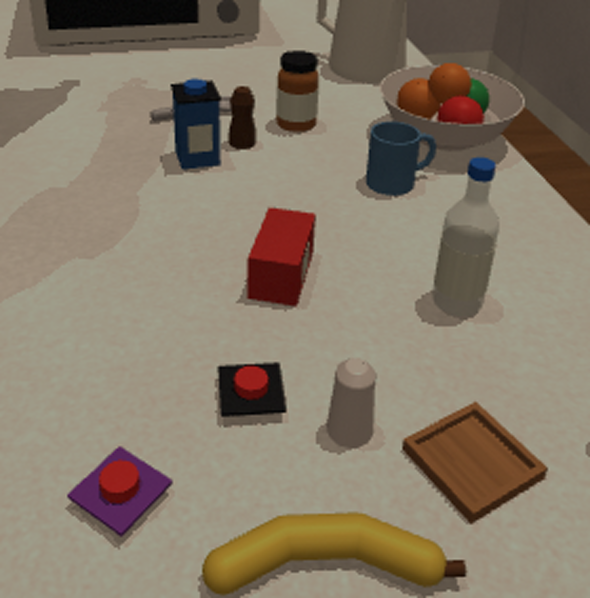

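The top view shows the red canister lying at (435,260) with its mouth towards the upper left, and the real black lid at (590,320). The purple decoy is at (665,428), the holder, turned slightly, at (676,172) and the blue canister at (180,310). The side view agrees: it shows the canister's closed end facing −y. Next I measure yaws and centres.

```bash
cat >> h.py <<'E'
from scipy.spatial.transform import Rotation as Rn
import scipy.linalg as sl
def col(f,name):
    h=cv2.cvtColor(f["pixels"],cv2.COLOR_RGB2HSV).astype(int); H,S,V=h[...,0],h[...,1],h[...,2]
    return {"red":((H<8)|(H>172))&(S>150)&(V>60),"blue":(H>100)&(H<125)&(S>150)&(V>60),"black":(V<60),"brown":(H>5)&(H<20)&(S>120)&(V>40)}[name]
def sel(f,m,c,r,zlo,zhi):
    P,u,v=world(f,m); k=(np.hypot(P[:,0]-c[0],P[:,1]-c[1])<r)&(P[:,2]>zlo)&(P[:,2]<zhi); return P[k]
def rect(P):
    c,s,a=cv2.minAreaRect((P[:,:2]*1000).astype(np.float32)); return np.round(c,1),np.round(s,1),round(a,1),len(P),np.median(P[:,2]).round(4)
def go(p,rpy,n=None):
    """rows from the measured pose to the target (TCP p, rpy)"""
    s=bot.observe(); R0=Rn.from_euler("xyz",s["tool_rot"]); R1=Rn.from_euler("xyz",rpy)
    w=(R0.inv()*R1).as_rotvec(); d=R0.inv().apply(np.array(p)-s["position"])
    n=n or int(np.ceil(max(abs(d).max()/.025,abs(w).max()/.15,1)-1e-6))
    while 1:
        r=Rn.from_rotvec(w/n).as_matrix(); A=sum(np.linalg.matrix_power(r,k) for k in range(n)); q=np.linalg.solve(A,d)/.025
        if abs(q).max()<=1 and abs(w/n/.15).max()<=1: break
        n+=1
    print(n,"rows of",q.round(3).tolist(),(w/n/.15).round(3).tolist())
E
python3 - <<'E'
from h import *
for c in ["top","side"]:
    f=grab_frame(c); m=np.ones(f["depth"].shape,bool)
    print(c,"tea btn",rect(sel(f,col(f,"blue"),(.437,.258),.06,.118,.14)))
    print("can top",rect(sel(f,col(f,"red"),(.505,-.04),.1,.052,.075)))
    print("lid flange",rect(sel(f,m,(.433,-.235),.06,.012,.024)),"btn",rect(sel(f,col(f,"red"),(.433,-.235),.06,.026,.04)))
    print("holder",rect(sel(f,m,(.622,-.35),.075,.01,.022)))
    print("table z",np.median(sel(f,m,(.4,-.1),.05,-.02,.02)[:,2]))
E
```

```text
top tea btn (array([437.2, 263.6]), array([29.3, 31.2]), 28.9, 89, np.float64(0.1262))
can top (array([505. , -42.9]), array([107. ,  58.4]), 65.5, 588, np.float64(0.0595))
lid flange (array([ 433.2, -234.9]), array([64.2, 63.5]), 84.1, 263, np.float64(0.0167)) btn (array([ 434.2, -234.5]), array([30.5, 29.5]), 89.9, 66, np.float64(0.0308))
holder (array([ 614.6, -351.7]), array([106.2,  93.6]), 19.3, 253, np.float64(0.0134))
table z -0.0007828984753517452
side tea btn (array([435.3, 259.5]), array([24.9, 30.9]), 81.5, 35, np.float64(0.127))
can top (array([504.2, -45.5]), array([112.3,  60.2]), 66.4, 664, np.float64(0.06))
lid flange (array([ 431.3, -238.2]), array([67.3, 64. ]), 84.6, 551, np.float64(0.0171)) btn (array([ 431.1, -239.6]), array([31.4, 31.6]), 38.6, 162, np.float64(0.0301))
holder (array([ 619.7, -353. ]), array([94. , 94.4]), 19.7, 734, np.float64(0.0141))
table z 6.359812516156442e-05
```

Emit:
play_rows:
  plan:
    - [[-0.92, -0.66, 0.22], [0, 0, 0], 1]
    - [[-0.92, -0.66, 0.22], [0, 0, 0], 1]
    - [[-0.92, -0.66, 0.22], [0, 0, 0], 1]
    - [[-0.92, -0.66, 0.22], [0, 0, 0], 1]
    - [[-0.92, -0.66, 0.22], [0, 0, 0], 1]
    - [[-0.92, -0.66, 0.22], [0, 0, 0], 1]
    - [[-0.92, -0.66, 0.22], [0, 0, 0], 1]
    - [[-0.92, -0.66, 0.22], [0, 0, 0], 1]
    - [[-0.92, -0.66, 0.22], [0, 0, 0], 1]
    - [[-0.92, -0.66, 0.22], [0, 0, 0], 1]
    - [[-0.92, -0.66, 0.22], [0, 0, 0], 1]
    - [[-0.92, -0.66, 0.22], [0, 0, 0], 1]
    - [[0, 0, 0], [0, 0, 0], 1]

```text
clock: 3.12
position: [0.4389, 0.2561, 0.1791]
tool_rot: [-3.141, 0.0, 2.674]
force: [-0.4, 0.6, -0.5]
grip_width: 0.0002
finger_force: 0.0
```

Emit:
play_rows:
  plan:
    - [[0.2, 0.13, 0.7], [0, 0, 0], 1]
    - [[0, 0, 0.5], [0, 0, 0], 1]
    - [[0, 0, 0.2], [0, 0, 0], 1]
    - [[0, 0, 0.2], [0, 0, 0], 1]
    - [[0, 0, 0.16], [0, 0, 0], 1]
    - [[0, 0, 0.1], [0, 0, 0], 1]
    - [[0, 0, 0], [0, 0, 0], 1]

```text
clock: 4.0
position: [0.4352, 0.2632, 0.1329]
tool_rot: [3.141, 0.0, 2.677]
force: [0.5, -0.1, 0.1]
grip_width: 0.0001
finger_force: 0.0
```

Emit:
play_rows:
  plan:
    - [[0, 0, 0.06], [0, 0, 0], 1]
    - [[0, 0, 0], [0, 0, 0], 1]

```text
clock: 4.25
position: [0.4354, 0.2632, 0.1319]
tool_rot: [3.141, 0.0, 2.677]
force: [-2.9, -2.3, 14.5]
grip_width: 0.0
finger_force: 7.2
```

Emit:
play_rows:
  plan:
    - [[0, 0, 0.08], [0, 0, 0], 1]
    - [[0, 0, 0], [0, 0, 0], 1]

```text
clock: 4.5
position: [0.4358, 0.2635, 0.1316]
tool_rot: [3.139, 0.001, 2.676]
force: [-12.4, -6.4, 53.1]
grip_width: -0.0002
finger_force: 26.4
```

Emit:
play_rows:
  plan:
    - [[0, 0, -0.8], [0, 0, 0], 0.5]
    - [[0, 0, -1], [0, 0, 0], -1]
    - [[0, 0, -1], [0, 0, 0], -1]

```text
clock: 4.88
position: [0.4351, 0.263, 0.2001]
tool_rot: [-3.142, 0.0, 2.677]
force: [-0.6, 0.0, -0.3]
grip_width: 0.0543
finger_force: 0.0
```

Run:
```python
from h import *
print(bot.observe()["qpos"])
go([.547,.050,.115],[np.pi,.785,1.15])
f=grab_frame("side"); print(rect(sel(f,col(f,"blue"),(.437,.258),.05,.11,.14)))
```

```text
[-0.66510232  0.39715918  0.006118    1.95050204 -0.00324546  0.7939317
  0.4487192 ]
10 rows of [-0.901, 0.137, 0.692] [0.398, -0.416, 0.961]
(array([435.9, 259.3]), array([27.7, 30. ]), 21.4, 38, np.float64(0.118))
```

Emit:
play_rows:
  plan:
    - [[-0.9, 0.14, 0.69], [0.4, -0.42, 0.96], -1]
    - [[-0.9, 0.14, 0.69], [0.4, -0.42, 0.96], -1]
    - [[-0.9, 0.14, 0.69], [0.4, -0.42, 0.96], -1]
    - [[-0.9, 0.14, 0.69], [0.4, -0.42, 0.96], -1]
    - [[-0.9, 0.14, 0.69], [0.4, -0.42, 0.96], -1]
    - [[-0.9, 0.14, 0.69], [0.4, -0.42, 0.96], -1]
    - [[-0.9, 0.14, 0.69], [0.4, -0.42, 0.96], -1]
    - [[-0.9, 0.14, 0.69], [0.4, -0.42, 0.96], -1]
    - [[-0.9, 0.14, 0.69], [0.4, -0.42, 0.96], -1]
    - [[-0.9, 0.14, 0.69], [0.4, -0.42, 0.96], -1]
    - [[0, 0, 0], [0, 0, 0], -1]
    - [[0, 0, 0], [0, 0, 0], -1]

```text
clock: 6.42
position: [0.5477, 0.0512, 0.115]
tool_rot: [3.14, 0.791, 1.151]
force: [-0.4, 0.6, 0.0]
grip_width: 0.0855
finger_force: 0.0
```

Run:
```python
from h import *
print(bot.observe()["qpos"].round(2) if hasattr(bot.observe()["qpos"],'round') else bot.observe()["qpos"])
go([.515,-.021,.0265],[np.pi,.785,1.15])
f=grab_frame("wrist"); print("can top",rect(sel(f,col(f,"red"),(.505,-.04),.1,.052,.075)))
cv2.imwrite("pics/w1.png",f["pixels"][:,:,::-1])
```

```text
[-0.83  1.01  0.63  1.57  0.04  1.25 -0.75]
5 rows of [0.055, -0.004, 0.949] [0.003, 0.007, 0.001]
can top (array([505.4, -42.9]), array([111. ,  58.7]), 66.0, 3410, np.float64(0.0597))
```

View pics/w1.png

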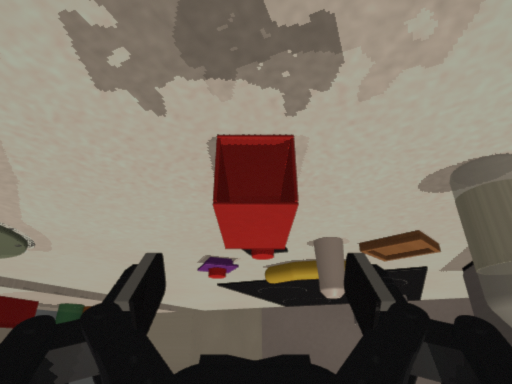

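The wrist view shows the open mouth at (256,170), centred between the two fingers, and the measured centre and yaw (66°) agree with the earlier values. I go in and grasp.

Emit:
play_rows:
  plan:
    - [[0.06, 0, 0.95], [0, 0, 0], -1]
    - [[0.06, 0, 0.95], [0, 0, 0], -1]
    - [[0.06, 0, 0.95], [0, 0, 0], -1]
    - [[0.06, 0, 0.95], [0, 0, 0], -1]
    - [[0.06, 0, 0.95], [0, 0, 0], -1]
    - [[0, 0, 0], [0, 0, 0], -1]
    - [[0, 0, 0], [0, 0, 0], 1]
    - [[0, 0, 0], [0, 0, 0], 1]
    - [[0, 0, 0], [0, 0, 0], 1]
    - [[0, 0, 0], [0, 0, 0], 1]
  newtons: 50

```text
clock: 7.72
position: [0.5163, -0.0206, 0.0272]
tool_rot: [3.138, 0.79, 1.149]
force: [1.5, 4.3, 6.4]
grip_width: 0.0593
finger_force: 53.7
```

```bash
cat >> h.py <<'E'
def rel(c,s): return Rn.from_euler("xyz",s["tool_rot"]).inv().apply(np.array(c)-s["position"])
E
python3 - <<'E'
from h import *
s=bot.observe(); r=rel([.5054,-.0429,.030],s); print("rel",r.round(4))
z=Rn.from_euler("xyz",s["tool_rot"]).inv().apply([np.cos(1.152),np.sin(1.152),0]); print(z.round(3))
R1=[np.pi,.788-np.pi/2,1.15]
for h in (.09,.056):
    p=np.array([.53,-.02,h])-Rn.from_euler("xyz",R1).apply(r); print("target",p.round(4))
    if h>.08: 
        s2=dict(s); s2["position"]=np.array(s["position"])+[0,0,.06]
        bot.observe=lambda:s2
        go(p,R1)
print(Rn.from_euler("xyz",s["tool_rot"]).inv().apply([0,0,.06/.025]).round(3))
print(Rn.from_euler("xyz",R1).inv().apply([0,0,-.034/.025]).round(3))
E
```

```text
rel [-0.0194 -0.0009  0.0157]
[ 0.704 -0.    -0.71 ]
target [ 0.5319 -0.0179  0.1148]
11 rows of [0.027, 0.048, -0.114] [0.002, 0.953, 0.001]
target [ 0.5319 -0.0179  0.0808]
[-1.705  0.006 -1.689]
[-0.959 -0.     0.964]
```

Emit:
play_rows:
  plan:
    - [[-0.85, 0, -0.85], [0, 0, 0], 1]
    - [[-0.85, 0, -0.85], [0, 0, 0], 1]
    - [[0.03, 0.05, -0.11], [0, 0.953, 0], 1]
    - [[0.03, 0.05, -0.11], [0, 0.953, 0], 1]
    - [[0.03, 0.05, -0.11], [0, 0.953, 0], 1]
    - [[0.03, 0.05, -0.11], [0, 0.953, 0], 1]
    - [[0.03, 0.05, -0.11], [0, 0.953, 0], 1]
    - [[0.03, 0.05, -0.11], [0, 0.953, 0], 1]
    - [[0.03, 0.05, -0.11], [0, 0.953, 0], 1]
    - [[0.03, 0.05, -0.11], [0, 0.953, 0], 1]
    - [[0.03, 0.05, -0.11], [0, 0.953, 0], 1]
    - [[0.03, 0.05, -0.11], [0, 0.953, 0], 1]
    - [[0.03, 0.05, -0.11], [0, 0.953, 0], 1]
    - [[0, 0, 0], [0, 0, 0], 1]
    - [[0, 0, 0], [0, 0, 0], 1]
    - [[0, 0, 0], [0, 0, 0], 1]

```text
clock: 9.72
position: [0.5293, -0.0142, 0.1067]
tool_rot: [-3.128, -0.652, 1.15]
force: [0.2, 0.3, -2.1]
grip_width: 0.0594
finger_force: 54.8
```

Run:
```python
from h import *
s=bot.observe(); print(np.round(s["qpos"],2))
go([.5319,-.0179,.0808],[np.pi,.788-np.pi/2,1.15])
f=grab_frame("side"); P=sel(f,col(f,"red"),(.53,-.02),.12,.01,.3)
print(P.min(0),P.max(0))
cv2.imwrite("pics/s2.png",cv2.resize(f["pixels"][100:280,160:400,::-1],(720,540),interpolation=cv2.INTER_CUBIC))
```

```text
[ 0.62  0.69 -0.46  2.06 -0.82  0.5   0.59]
1 rows of [-0.701, 0.167, 0.766] [-0.09, 0.871, -0.003]
[ 0.4848338  -0.06558189  0.03044702] [ 0.55503071 -0.02467259  0.13470463]
```

View pics/s2.png

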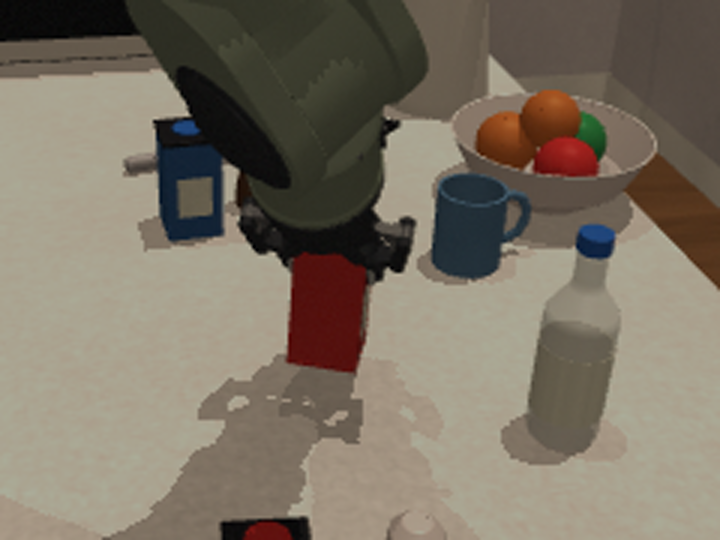

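The canister hangs upright-ish at (327,310), and the rotation still lacks 0.13 rad. I finish the rotation in the air and check again.

Emit:
play_rows:
  plan:
    - [[0.1, 0.08, 0], [-0.04, 0.45, 0], 1]
    - [[0.05, 0.08, -0.1], [-0.04, 0.45, 0], 1]
    - [[0, 0, 0], [0, 0, 0], 1]

```text
clock: 10.15
position: [0.533, -0.0163, 0.11]
tool_rot: [-3.137, -0.788, 1.143]
force: [0.7, 0.0, -1.8]
grip_width: 0.0599
finger_force: 54.7
```

Run:
```python
from h import *
s=bot.observe(); print(s["tool_rot"],s["position"])
go([.5319,-.0179,.0808],[np.pi,.788-np.pi/2,1.15])
f=grab_frame("side")
P,u,v=world(f,col(f,"red")); k=(np.hypot(P[:,0]-.53,P[:,1]+.02)<.12)&(P[:,2]>.025)&(P[:,2]<.3)
P=P[k]; c=P.mean(0); U,S,V=np.linalg.svd(P-c,full_matrices=False); 
F=P[P[:,2]<.09]; 
for _ in range(3):
  c=F.mean(0); n=np.linalg.svd(F-c,full_matrices=False)[2][2]; F=F[abs((F-c)@n)<.003]
print("face normal",n.round(3),len(F),P[:,2].min())
```

```text
[-3.13658726 -0.78780794  1.14349246] [ 0.5329865  -0.01629945  0.1099589 ]
1 rows of [-0.881, -0.009, 0.769] [-0.003, -0.033, -0.031]
face normal [-0.4   -0.916 -0.017] 429 0.027789382762455607
```

Emit:
play_rows:
  plan:
    - [[-0.4, 0, 0.38], [0, 0, 0], 1]
    - [[-0.3, 0, 0.3], [0, 0, 0], 1]
    - [[-0.12, 0, 0.11], [0, 0, 0], 1]
    - [[0, 0, 0], [0, 0, 0], 1]
    - [[0, 0, 0], [0, 0, 0], 1]

```text
clock: 10.82
position: [0.5329, -0.0166, 0.0818]
tool_rot: [-3.138, -0.788, 1.145]
force: [0.5, 0.6, -2.8]
grip_width: 0.0592
finger_force: 54.7
```

Emit:
play_rows:
  plan:
    - [[-0.03, 0, 0.03], [0, 0, 0], 1]
    - [[0, 0, 0], [0, 0, 0], 1]

```text
clock: 11.08
position: [0.533, -0.0165, 0.0814]
tool_rot: [-3.138, -0.789, 1.145]
force: [-3.6, -1.1, 6.9]
grip_width: 0.0596
finger_force: 55.8
```

Emit:
play_rows:
  plan:
    - [[-0.03, 0, 0.03], [0, 0, 0], 1]
    - [[0, 0, 0], [0, 0, 0], 1]

```text
clock: 11.32
position: [0.5331, -0.016, 0.0812]
tool_rot: [-3.139, -0.79, 1.146]
force: [-7.9, -3.7, 24.2]
grip_width: 0.0597
finger_force: 57.5
```

Emit:
play_rows:
  plan:
    - [[0.06, 0, -0.06], [0, 0, 0], -1]
    - [[0, 0, 0], [0, 0, 0], -1]
    - [[0, 0, 0], [0, 0, 0], -1]
    - [[0, 0, -0.4], [0, 0, 0], -1]
    - [[0, 0, -0.8], [0, 0, 0], -1]
    - [[0, 0, -1], [0, 0, 0], -1]
    - [[0, 0, -1], [0, 0, 0], -1]
    - [[0, 0, -1], [0, 0, 0], -1]
    - [[0, 0, -0.5], [0, 0, 0], -1]
    - [[0, 0, 0], [0, 0, 0], -1]
  newtons: 50

```text
clock: 12.58
position: [0.4989, -0.0932, 0.1651]
tool_rot: [-3.139, -0.788, 1.145]
force: [-0.1, 0.9, -0.4]
grip_width: 0.0851
finger_force: 0.0
```

Run:
```python
from h import *
go([.531,-.0185,.21],[np.pi,0,1.15])
f=grab_frame("wrist"); cv2.imwrite("pics/w2.png",f["pixels"][:,:,::-1])
print(rect(sel(f,col(f,"red"),(.53,-.02),.08,.10,.125)))
print(np.round(bot.observe()["qpos"],2))
```

```text
6 rows of [0.635, -0.01, -0.028] [-0.0, -0.875, -0.005]
(array([530.3, -18.5]), array([60.3, 59.1]), 65.6, 1893, np.float64(0.1084))
[ 0.87  0.64 -0.49  2.02 -0.79  0.74  0.69]
```

View pics/w2.png

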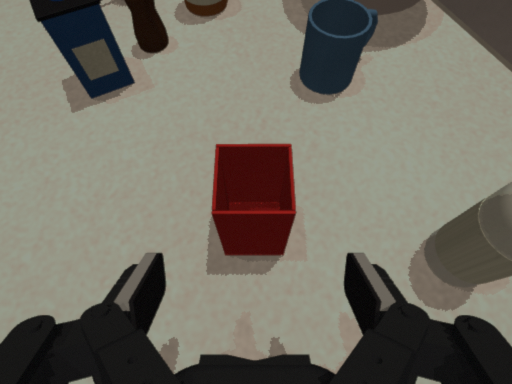

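The wrist view shows the canister standing upright, its mouth at (254,180). It measures (0.530,−0.0185) with yaw 65.6°, and its rim is at about 0.11. Now the regrasp from above.

Emit:
play_rows:
  plan:
    - [[0.63, 0, -0.03], [0, -0.87, 0], -1]
    - [[0.63, 0, -0.03], [0, -0.87, 0], -1]
    - [[0.63, 0, -0.03], [0, -0.87, 0], -1]
    - [[0.63, 0, -0.03], [0, -0.87, 0], -1]
    - [[0.63, 0, -0.03], [0, -0.87, 0], -1]
    - [[0.63, 0, -0.03], [0, -0.87, 0], -1]
    - [[0, 0, 0], [0, 0, 0], -1]
    - [[0, 0, 0], [0, 0, 0], -1]

```text
clock: 13.62
position: [0.5304, -0.0204, 0.208]
tool_rot: [-3.135, -0.024, 1.15]
force: [0.1, -0.3, -0.1]
grip_width: 0.0856
finger_force: 0.0
```

Run:
```python
from h import *
go([.5303,-.0185,.086],[np.pi,0,1.147])
```

```text
5 rows of [-0.0, -0.003, 0.977] [-0.009, -0.031, 0.004]
```

Emit:
play_rows:
  plan:
    - [[0, 0, 0.98], [0, -0.08, 0], -1]
    - [[0, 0, 0.98], [0, -0.08, 0], -1]
    - [[0, 0, 0.98], [0, 0, 0], -1]
    - [[0, 0, 0.98], [0, 0, 0], -1]
    - [[0, 0, 0.96], [0, 0, 0], -1]
    - [[0, 0, 0], [0, 0, 0], -1]
    - [[0, 0, 0], [0, 0, 0], 1]
    - [[0, 0, 0], [0, 0, 0], 1]
    - [[0, 0, 0], [0, 0, 0], 1]
    - [[0, 0, 0], [0, 0, 0], 1]

```text
clock: 14.88
position: [0.531, -0.0204, 0.088]
tool_rot: [-3.138, 0.0, 1.148]
force: [-2.8, -1.2, 7.4]
grip_width: 0.0597
finger_force: 54.2
```

Emit:
play_rows:
  plan:
    - [[0, 0, -0.5], [0, 0, 0], 1]
    - [[0, 0, -0.8], [0, 0, 0], 1]
    - [[0, 0, -0.8], [0, 0, 0], 1]
    - [[0, 0, -0.8], [0, 0, 0], 1]
    - [[0, 0, -0.8], [0, 0, 0], 1]
    - [[0, 0, 0], [0, 0, 0], 1]

```text
clock: 15.62
position: [0.5318, -0.0202, 0.1813]
tool_rot: [-3.139, -0.001, 1.148]
force: [-0.3, 0.3, -3.2]
grip_width: 0.0591
finger_force: 55.3
```

Run:
```python
from h import *
s=bot.observe()
P={}
for c in ["top","side"]:
    f=grab_frame(c); m=np.ones(f["depth"].shape,bool)
    H=sel(f,m,(.622,-.352),.068,.0102,.02); print(c,"lip",rect(H))
    H=sel(f,m,(.622,-.352),.05,.0025,.0095); print(c,"floor",rect(H))
go([.6205,-.352,.18],[np.pi,0,1.911])
```

```text
top lip (array([ 621.7, -348.9]), array([91.3, 93.5]), 18.8, 216, np.float64(0.0136))
top floor (array([ 623.1, -353.8]), array([96., 94.]), 85.2, 376, np.float64(0.006))
side lip (array([ 619.7, -352.6]), array([94.1, 94.3]), 19.6, 708, np.float64(0.0142))
side floor (array([ 618.2, -357.3]), array([87.8, 88.9]), 20.0, 1256, np.float64(0.0065))
14 rows of [-0.951, 0.328, -0.003] [-0.002, -0.001, -0.363]
```

Emit:
play_rows:
  plan:
    - [[0, 0, -0.2], [0, 0, -0.85], 1]
    - [[0, 0, -0.2], [0, 0, -0.85], 1]
    - [[0, 0, -0.2], [0, 0, -0.85], 1]
    - [[0, 0, -0.2], [0, 0, -0.85], 1]
    - [[0, 0, -0.2], [0, 0, -0.85], 1]
    - [[0, 0, -0.2], [0, 0, -0.82], 1]
    - [[0, 0, 0], [0, 0, 0], 1]

```text
clock: 16.6
position: [0.531, -0.0203, 0.2089]
tool_rot: [-3.137, -0.004, 1.908]
force: [-0.9, -0.3, -2.2]
grip_width: 0.0596
finger_force: 55.1
```

Run:
```python
from h import *
s=bot.observe(); R=Rn.from_euler("xyz",s["tool_rot"])
# canister centre in hand: estimate from standing pose: TCP (.531,-.0204) yaw1.148 vs can (.5303,-.0185)
o=Rn.from_euler("xyz",[np.pi,0,1.148]).inv().apply([-.0007,.0019,0]); print("offset",o)
T=np.array([.6207,-.351,.2])-R.apply(o); T[2]=.2; print(T)
go(T,[np.pi,0,1.907])
```

```text
offset [ 1.44547726e-03 -1.41795468e-03 -1.73649367e-19]
[ 0.62251637 -0.3518948   0.2       ]
14 rows of [-0.981, -0.066, 0.024] [-0.002, -0.002, 0.001]
```

Emit:
play_rows:
  plan:
    - [[-0.98, -0.065, 0.025], [0, 0, 0], 1]
    - [[-0.98, -0.065, 0.025], [0, 0, 0], 1]
    - [[-0.98, -0.065, 0.025], [0, 0, 0], 1]
    - [[-0.98, -0.065, 0.025], [0, 0, 0], 1]
    - [[-0.98, -0.065, 0.025], [0, 0, 0], 1]
    - [[-0.98, -0.065, 0.025], [0, 0, 0], 1]
    - [[-0.98, -0.065, 0.025], [0, 0, 0], 1]
    - [[-0.98, -0.065, 0.025], [0, 0, 0], 1]
    - [[-0.98, -0.065, 0.025], [0, 0, 0], 1]
    - [[-0.98, -0.065, 0.025], [0, 0, 0], 1]
    - [[-0.98, -0.065, 0.025], [0, 0, 0], 1]
    - [[-0.98, -0.065, 0.025], [0, 0, 0], 1]
    - [[-0.98, -0.065, 0.025], [0, 0, 0], 1]
    - [[-0.98, -0.065, 0.025], [0, 0, 0], 1]
    - [[0, 0, 0], [0, 0, 0], 1]
    - [[0, 0, 0], [0, 0, 0], 1]

```text
clock: 18.6
position: [0.6233, -0.3505, 0.1989]
tool_rot: [-3.137, -0.004, 1.908]
force: [-0.8, -0.1, -2.4]
grip_width: 0.0594
finger_force: 55.2
```

Run:
```python
from h import *
print(np.round(bot.observe()["qpos"],2))
go([.622,-.3515,.12],[np.pi,0,1.907])
```

```text
[ 0.5   0.72 -0.12  1.36  0.09  1.07  0.7 ]
4 rows of [-0.007, -0.013, 0.789] [-0.008, -0.007, 0.001]
```

Emit:
play_rows:
  plan:
    - [[0, 0, 0.79], [0, 0, 0], 1]
    - [[0, 0, 0.79], [0, 0, 0], 1]
    - [[0, 0, 0.79], [0, 0, 0], 1]
    - [[0, 0, 0.79], [0, 0, 0], 1]
    - [[0, 0, 0.5], [0, 0, 0], 1]
    - [[0, 0, 0.36], [0, 0, 0], 1]
    - [[0, 0, 0], [0, 0, 0], 1]
    - [[0, 0, 0], [0, 0, 0], 1]

```text
clock: 19.6
position: [0.6233, -0.3514, 0.0999]
tool_rot: [-3.138, -0.002, 1.909]
force: [0.6, -0.7, -2.9]
grip_width: 0.0594
finger_force: 55.2
```

Run:
```python
from h import *
f=grab_frame("side"); cv2.imwrite("pics/s3.png",cv2.resize(f["pixels"][200:380,260:440,::-1],(540,540),interpolation=cv2.INTER_CUBIC))
```

```text
(no output)
```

View pics/s3.png

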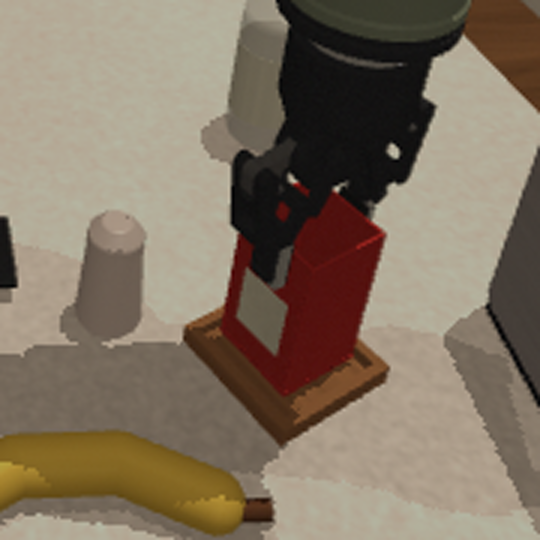

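The canister's base is inside the bay and aligned with it, its front corner at (285,392) well within the holder's front corner at (285,440). I lower to contact.

Emit:
play_rows:
  plan:
    - [[0, 0, 0.15], [0, 0, 0], 1]
    - [[0, 0, 0.07], [0, 0, 0], 1]
    - [[0, 0, 0], [0, 0, 0], 1]

```text
clock: 20.02
position: [0.623, -0.3512, 0.0942]
tool_rot: [-3.138, -0.003, 1.909]
force: [-2.7, 1.4, 4.1]
grip_width: 0.0591
finger_force: 55.8
```

Emit:
play_rows:
  plan:
    - [[0, 0, 0.04], [0, 0, 0], 1]
    - [[0, 0, 0], [0, 0, 0], 1]

```text
clock: 20.27
position: [0.623, -0.3513, 0.0941]
tool_rot: [-3.138, -0.003, 1.909]
force: [-7.8, 4.2, 17.4]
grip_width: 0.0592
finger_force: 57.5
```

Emit:
play_rows:
  plan:
    - [[0, 0, -0.04], [0, 0, 0], -1]
    - [[0, 0, 0], [0, 0, 0], -1]
    - [[0, 0, 0], [0, 0, 0], -1]
    - [[0, 0, -0.5], [0, 0, 0], -1]
    - [[0, 0, -0.9], [0, 0, 0], -1]
    - [[0, 0, -1], [0, 0, 0], -1]
    - [[0, 0, -1], [0, 0, 0], -1]
    - [[0, 0, -1], [0, 0, 0], -1]
    - [[0, 0, -0.4], [0, 0, 0], -1]
    - [[0, 0, 0], [0, 0, 0], -1]

```text
clock: 21.52
position: [0.6237, -0.3515, 0.2147]
tool_rot: [-3.138, -0.002, 1.909]
force: [-0.7, -0.0, 0.0]
grip_width: 0.0856
finger_force: 0.0
```

Run:
```python
from h import *
go([.433,-.236,.15],[np.pi,0,1.473])
f=grab_frame("wrist"); print("can rim",rect(sel(f,col(f,"red"),(.62,-.35),.08,.105,.13)))
f=grab_frame("top"); print("can rim top",rect(sel(f,col(f,"red"),(.62,-.35),.08,.105,.13)))
```

```text
7 rows of [0.823, -0.985, 0.373] [-0.004, -0.001, 0.415]
can rim (array([ 621.1, -348.3]), array([59.8, 59.4]), 19.7, 1624, np.float64(0.1146))
can rim top (array([ 621.9, -346. ]), array([58. , 61.2]), 19.8, 44, np.float64(0.1148))
```

Emit:
play_rows:
  plan:
    - [[0.82, -0.98, 0.3], [0, 0, 0.415], -1]
    - [[0.82, -0.98, 0.3], [0, 0, 0.415], -1]
    - [[0.82, -0.98, 0.3], [0, 0, 0.415], -1]
    - [[0.82, -0.98, 0.3], [0, 0, 0.415], -1]
    - [[0.82, -0.98, 0.3], [0, 0, 0.415], -1]
    - [[0.82, -0.98, 0.3], [0, 0, 0.415], -1]
    - [[0.82, -0.98, 0.3], [0, 0, 0.415], -1]
    - [[0, 0, 0], [0, 0, 0], -1]
    - [[0, 0, 0], [0, 0, 0], -1]

```text
clock: 22.75
position: [0.4338, -0.2363, 0.1621]
tool_rot: [-3.136, -0.001, 1.474]
force: [0.8, 0.1, 1.5]
grip_width: 0.0853
finger_force: 0.0
```

Run:
```python
from h import *
f=grab_frame("wrist"); m=np.ones(f["depth"].shape,bool)
cv2.imwrite("pics/w4.png",f["pixels"][:,:,::-1])
print("flange",rect(sel(f,m,(.433,-.236),.055,.011,.024))); b=sel(f,col(f,"red"),(.433,-.236),.04,.027,.04); print("btn",rect(b),b.mean(0))
print(np.round(bot.observe()["qpos"],2))
```

```text
flange (array([ 431.5, -236.8]), array([64. , 64.1]), 84.2, 3620, np.float64(0.0166))
btn (array([ 431.7, -236.5]), array([33.3, 32.8]), 70.0, 1096, np.float64(0.0296)) [ 0.4316505  -0.23619625  0.02955171]
[ 0.41  0.44 -0.04  2.01  0.03  0.7   0.26]
```

View pics/w4.png

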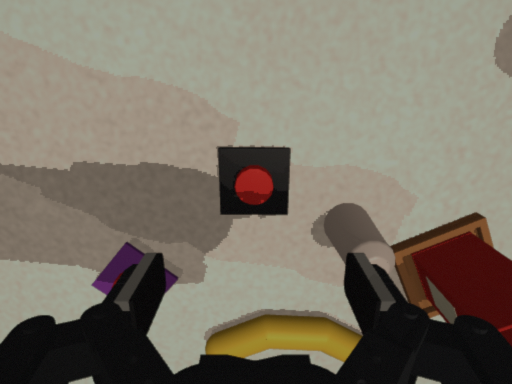

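The wrist view shows the black lid at (254,181) with its red button up at (254,186); the purple decoy and the salt are clear of the fingers. I go down with the jaws partly closed.

Emit:
play_rows:
  plan:
    - [[0, -0.08, 0.9], [0, 0, 0], -0.4]
    - [[0, 0, 0.95], [0, 0, 0], -0.4]
    - [[0, 0, 0.95], [0, 0, 0], -0.4]
    - [[0, 0, 0.95], [0, 0, 0], -0.4]
    - [[0, 0, 0.8], [0, 0, 0], -0.4]
    - [[0, 0, 0.6], [0, 0, 0], -0.4]
    - [[0, 0, 0], [0, 0, 0], -0.4]
    - [[0, 0, 0], [0, 0, 0], -0.4]
  newtons: 40

```text
clock: 23.8
position: [0.4312, -0.236, 0.0341]
tool_rot: [-3.137, -0.001, 1.473]
force: [-1.0, -0.3, -0.1]
grip_width: 0.0595
finger_force: 0.0
```

Emit:
play_rows:
  plan:
    - [[0, 0, 0.08], [0, 0, 0], 1]
    - [[0, 0, 0], [0, 0, 0], 1]
    - [[0, 0, 0], [0, 0, 0], 1]
    - [[0, 0, 0], [0, 0, 0], 1]
    - [[0, 0, 0], [0, 0, 0], 1]

```text
clock: 24.42
position: [0.4313, -0.2359, 0.0319]
tool_rot: [-3.137, -0.001, 1.473]
force: [0.9, 0.0, 6.8]
grip_width: 0.0323
finger_force: 39.7
```

Emit:
play_rows:
  plan:
    - [[0, 0, -0.4], [0, 0, 0], 1]
    - [[0, 0, -1], [0, 0, 0], 1]
    - [[0, 0, -1], [0, 0, 0], 1]
    - [[0, 0, -1], [0, 0, 0], 1]
    - [[0, 0, -1], [0, 0, 0], 1]
    - [[0, 0, -1], [0, 0, 0], 1]
    - [[0, 0, -1], [0, 0, 0], 1]
    - [[0, 0, 0], [0, 0, 0], 1]

```text
clock: 25.42
position: [0.4322, -0.2363, 0.1934]
tool_rot: [-3.139, -0.0, 1.473]
force: [0.3, -0.1, -1.4]
grip_width: 0.032
finger_force: 39.9
```

Run:
```python
from h import *
s=bot.observe(); z=s["position"][2]
f=grab_frame("side"); m=np.ones(f["depth"].shape,bool)
cv2.imwrite("pics/s5.png",cv2.resize(f["pixels"][120:340,140:400,::-1],(709,600),interpolation=cv2.INTER_CUBIC))
# lid offset when gripped: TCP (.4312,-.236)@1.473 vs lid (.4316,-.2365); place so lid centre -> rim centre
o=Rn.from_euler("xyz",[np.pi,0,1.473]).inv().apply([.0004,-.0005,0]); yaw=1.473+np.radians(19.7+90-84.2)
T=np.array([.6211,-.3483,0])-Rn.from_euler("xyz",[np.pi,0,yaw]).apply(o); print(o,T,yaw)
go([T[0],T[1],.19],[np.pi,0,yaw])
```

```text
[-4.58554670e-04  4.46908956e-04  5.47305622e-20] [ 6.20523710e-01 -3.48020912e-01 -1.20370622e-35] 1.9180589592585542
8 rows of [-0.654, 0.892, 0.009] [-0.003, -0.001, -0.371]
```

View pics/s5.png

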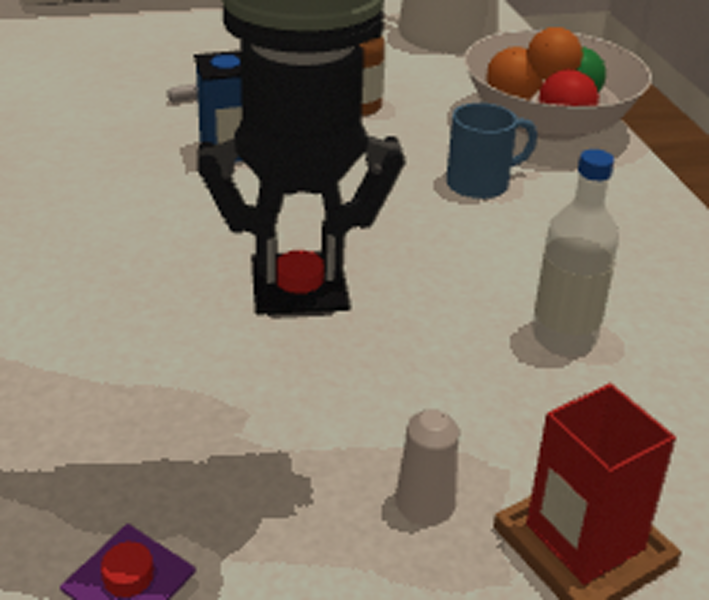

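The side view shows the lid held level at (300,290) with its button up, and the canister standing square in its holder at (605,490). I carry the lid over.

Emit:
play_rows:
  plan:
    - [[-0.655, 0.89, 0], [0, 0, -0.371], 1]
    - [[-0.655, 0.89, 0], [0, 0, -0.371], 1]
    - [[-0.655, 0.89, 0], [0, 0, -0.371], 1]
    - [[-0.655, 0.89, 0], [0, 0, -0.371], 1]
    - [[-0.655, 0.89, 0], [0, 0, -0.371], 1]
    - [[-0.655, 0.89, 0], [0, 0, -0.371], 1]
    - [[-0.655, 0.89, 0], [0, 0, -0.371], 1]
    - [[-0.655, 0.89, 0], [0, 0, -0.371], 1]
    - [[0, 0, 0], [0, 0, 0], 1]
    - [[0, 0, 0], [0, 0, 0], 1]

```text
clock: 26.72
position: [0.6192, -0.3479, 0.1893]
tool_rot: [-3.136, -0.004, 1.918]
force: [-0.5, -0.0, -0.1]
grip_width: 0.0323
finger_force: 40.0
```

Run:
```python
from h import *
s=bot.observe(); print(s["position"],s["tool_rot"])
f=grab_frame("side"); m=np.ones(f["depth"].shape,bool); ctr=(.621,-.348)
print("rim",rect(sel(f,col(f,"red"),ctr,.06,.108,.122)))
for lo,hi in ((.163,.181),(.165,.185)): print("flange",rect(sel(f,col(f,"black"),ctr,.06,lo,hi)))
f=grab_frame("wrist"); print("rim w",rect(sel(f,col(f,"red"),ctr,.06,.105,.125)))
cv2.imwrite("pics/w6.png",f["pixels"][:,:,::-1])
go([.6205,-.348,.15],[np.pi,0,1.918])
```

```text
[ 0.61920596 -0.34793242  0.18927849] [-3.13591108 -0.00442281  1.91776317]
rim (array([ 620.5, -350.2]), array([61.1, 60.5]), 19.4, 360, np.float64(0.1136))
flange (array([ 618.1, -349.7]), array([64.6, 64.5]), 19.7, 563, np.float64(0.1745))
flange (array([ 618.1, -349.7]), array([64.6, 64.5]), 19.7, 573, np.float64(0.1745))
rim w (array([ 613.9, -329.1]), array([59.4, 18.9]), 19.3, 907, np.float64(0.1148))
2 rows of [-0.009, 0.026, 0.802] [-0.017, -0.012, -0.001]
```

View pics/w6.png

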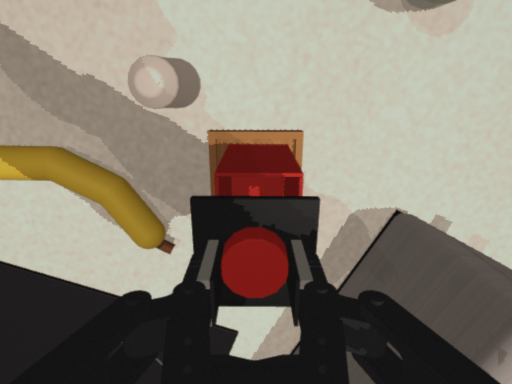

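The wrist view shows the lid (255,250) square to the canister behind it. The side view, measuring both together, says to shift (+2.4,−0.5) mm. I lower slowly.

Emit:
play_rows:
  plan:
    - [[-0.05, 0.085, 0.4], [0, 0, 0], 1]
    - [[0, 0, 0.6], [0, 0, 0], 1]
    - [[0, 0, 0.4], [0, 0, 0], 1]
    - [[0, 0, 0.2], [0, 0, 0], 1]
    - [[0, 0, 0], [0, 0, 0], 1]

```text
clock: 27.45
position: [0.6221, -0.3486, 0.1501]
tool_rot: [-3.137, -0.003, 1.918]
force: [-0.1, -0.5, -0.8]
grip_width: 0.032
finger_force: 40.0
```

Emit:
play_rows:
  plan:
    - [[0, 0, 0.15], [0, 0, 0], 1]
    - [[0, 0, 0.15], [0, 0, 0], 1]
    - [[0, 0, 0.1], [0, 0, 0], 1]
    - [[0, 0, 0], [0, 0, 0], 1]

```text
clock: 27.95
position: [0.6221, -0.3486, 0.1403]
tool_rot: [-3.137, -0.003, 1.918]
force: [-0.1, 0.2, -0.3]
grip_width: 0.0321
finger_force: 40.0
```

Emit:
play_rows:
  plan:
    - [[0, 0, 0.07], [0, 0, 0], 1]
    - [[0, 0, 0.07], [0, 0, 0], 1]
    - [[0, 0, 0], [0, 0, 0], 1]

```text
clock: 28.32
position: [0.6221, -0.3485, 0.1368]
tool_rot: [-3.137, -0.003, 1.918]
force: [0.2, 0.4, -0.4]
grip_width: 0.0318
finger_force: 40.0
```

Emit:
play_rows:
  plan:
    - [[0, 0, 0], [0, 0, 0], -0.3]
    - [[0, 0, 0], [0, 0, 0], -0.3]
    - [[0, 0, 0], [0, 0, 0], -0.3]
    - [[0, 0, -0.5], [0, 0, 0], -0.3]
    - [[0, 0, -1], [0, 0, 0], -0.3]
    - [[0, 0, -1], [0, 0, 0], -0.3]
    - [[0, 0, 0], [0, 0, 0], 1]
    - [[0, 0, 0], [0, 0, 0], 1]
    - [[0, 0, 0], [0, 0, 0], 1]

```text
clock: 29.45
position: [0.6222, -0.3485, 0.1989]
tool_rot: [-3.137, -0.004, 1.918]
force: [-0.5, -0.4, -0.9]
grip_width: 0.0014
finger_force: 0.0
```

Run:
```python
from h import *
f=grab_frame("side"); ctr=(.621,-.348)
F=sel(f,col(f,"black"),ctr,.055,.112,.128); print("flange",rect(F))
A=np.c_[F[:,:2]-F[:,:2].mean(0),np.ones(len(F))]; print("tilt",np.linalg.lstsq(A,F[:,2],rcond=None)[0])
b=sel(f,col(f,"red"),ctr,.04,.1275,.145); print("btn",rect(b))
cv2.imwrite("pics/s7.png",cv2.resize(f["pixels"][200:360,270:430,::-1],(560,560),interpolation=cv2.INTER_CUBIC))
```

```text
flange (array([ 620.8, -350.5]), array([64.9, 64.4]), 19.7, 681, np.float64(0.1213))
tilt [0.01075438 0.01314737 0.12100884]
btn (array([ 620.7, -350.9]), array([32.7, 32. ]), 27.0, 241, np.float64(0.1339))
```

View pics/s7.png

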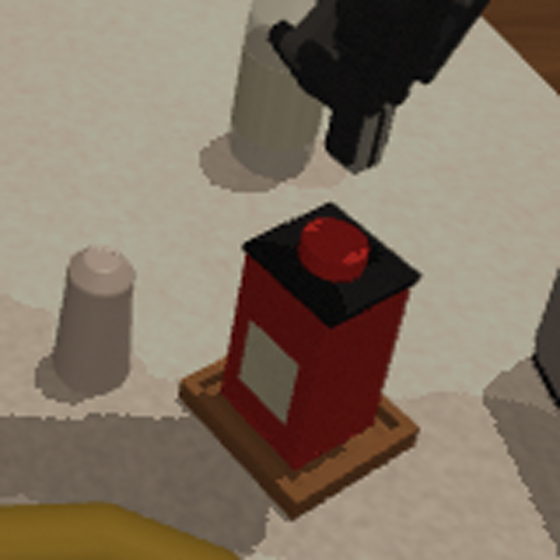

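The lid is fully seated, with its flange level at 0.121 and the button still up at about 0.134; it is at (333,250) in the picture. Now I press it down.

Emit:
play_rows:
  plan:
    - [[0, 0, 0.8], [0, 0, 0], 1]
    - [[0, 0, 0.6], [0, 0, 0], 1]
    - [[0, 0, 0.4], [0, 0, 0], 1]
    - [[0, 0, 0.2], [0, 0, 0], 1]
    - [[0, 0, 0.2], [0, 0, 0], 1]
    - [[0, 0, 0.15], [0, 0, 0], 1]
    - [[0, 0, 0.08], [0, 0, 0], 1]
    - [[0, 0, 0], [0, 0, 0], 1]

```text
clock: 30.5
position: [0.6224, -0.3487, 0.1391]
tool_rot: [-3.138, -0.003, 1.918]
force: [0.6, -1.3, 0.2]
grip_width: 0.0002
finger_force: 0.2
```

Emit:
play_rows:
  plan:
    - [[0, 0, 0.05], [0, 0, 0], 1]
    - [[0, 0, 0], [0, 0, 0], 1]

```text
clock: 30.75
position: [0.6224, -0.3487, 0.1381]
tool_rot: [-3.138, -0.002, 1.918]
force: [-1.1, 1.6, 6.6]
grip_width: 0.0001
finger_force: 3.3
```

Emit:
play_rows:
  plan:
    - [[0, 0, 0.06], [0, 0, 0], 1]
    - [[0, 0, 0], [0, 0, 0], 1]

```text
clock: 31.0
position: [0.6229, -0.3489, 0.138]
tool_rot: [-3.139, -0.001, 1.918]
force: [-5.8, 3.2, 21.5]
grip_width: -0.0
finger_force: 10.7
```

Emit:
play_rows:
  plan:
    - [[0, 0, 0.06], [0, 0, 0], 1]
    - [[0, 0, 0], [0, 0, 0], 1]

```text
clock: 31.25
position: [0.6232, -0.3491, 0.1379]
tool_rot: [-3.14, -0.0, 1.918]
force: [-9.1, 5.1, 35.1]
grip_width: -0.0001
finger_force: 17.9
```

At the stop. I retreat straight up and verify.

Emit:
play_rows:
  plan:
    - [[0, 0, -0.3], [0, 0, 0], 1]
    - [[0, 0, -0.8], [0, 0, 0], 1]
    - [[0, 0, -1], [0, 0, 0], 1]
    - [[0, 0, -1], [0, 0, 0], 1]
    - [[0, 0, -1], [0, 0, 0], 1]
    - [[0, 0, 0], [0, 0, 0], 1]
    - [[0, 0, 0], [0, 0, 0], 1]

```text
clock: 32.12
position: [0.6225, -0.3487, 0.237]
tool_rot: [-3.137, -0.003, 1.918]
force: [0.2, 0.5, 0.4]
grip_width: 0.0
finger_force: 0.0
```

Run:
```python
from h import *
f=grab_frame("side"); ctr=(.621,-.348)
print("flange",rect(sel(f,col(f,"black"),ctr,.055,.112,.1225)))
print("btn",rect(sel(f,col(f,"red"),ctr,.03,.118,.145)),"tea",rect(sel(f,col(f,"blue"),(.437,.258),.05,.11,.14)))
m=np.ones(f["depth"].shape,bool)
for n,c,z in (("salt",(.518,-.295),.085),("bottle",(.699,-.132),.19),("mug",(.708,.142),.085),("jar",(.615,.355),.12)):
    P=sel(f,m,c,.05,z-.012,z+.01); print(n,P.mean(0).round(3) if len(P) else None)
```

```text
flange (array([ 620.5, -350.6]), array([64.9, 65.2]), 18.6, 695, np.float64(0.1212))
btn (array([ 620.9, -350. ]), array([33.4, 32.2]), 54.4, 204, np.float64(0.1244)) tea (array([435.2, 262.7]), array([33.8, 33.1]), 62.8, 44, np.float64(0.1181))
salt [ 0.516 -0.3    0.081]
bottle [ 0.695 -0.135  0.188]
mug [0.709 0.138 0.08 ]
jar [0.613 0.346 0.118]
```

Both buttons measure fully down (0.124 and 0.118), and the salt, bottle, mug and jar stand where they were.

```bash
python3 -c "
from workcell import bot
print(bot.job_done())"
```

```text
the job is handed in; nothing more can be done
None
```

The job is handed in: the red canister stands upright in its holder with the lid fully seated and sealed, the blue button is fully down, and the arm finished clear at about 32 s.

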